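# Park the detent plunger of the empty boring jig

## Robot

A 6-joint arm with a two-finger parallel gripper is mounted at the origin on the work surface. World frame = base frame: x ahead of the robot, y to its left, z up, the work surface at z = 0. Lengths are in m, angles in rad, forces in N, time in s.
With the tool pointing down it reaches from about 0.35 to 0.85 m from the base axis. Payload 8.1 kg.
Tool frame: the origin (TCP) lies at the very end of the fingers, on their centre line; the grasp point (between the pads) lies grip_depth behind it (grip_depth is the distance from the TCP to the grasp point, in m); z points along the fingers, y is the line along which they close (so a half turn about z gives the same grasp; the last joint's range is limited). The gripper opens to 93 mm and grips with 3 to 60 N. Pads are 15 mm wide; open, the fingers measure 128 mm over their backs; the gripper's body (75 mm by 188 mm) begins 65 mm behind the grasp point.
Start: joints at [1.11, 0.13, 1.488, -0, 1.523, -0.085], TCP at [0.22, 0.558, 0.219] pointing down, gripper open.
Joint ranges: [-2.96, 2.96], [-0.89, 2.26], [0.02, 2.5], [-1.34, 4.48], [0, 2.73], [-2.66, 2.66]. Speed limits (rad/s): [2.39, 2.39, 2.79, 3.14, 3.14, 3.14].

## Interface

Orientations are given as a unit quaternion [w, x, y, z].
In Python, from bench import get_obs, camera, get_calibration, job_done, regions_of, grip_depth gives the robot as it stands.
- The arm moves only by the tool send_rows, never from a script. Its argument "plan" is a list of rows, each a list of 7 numbers: the shift along the world's x, y, z in cm, then the turn, a rotation vector about the world's x, y, z in rad, then the closure, from 0 (fully open) to 1 (shut). In form: [[dx, dy, dz, rx, ry, rz, fingers], ...]. A call has 1 to 5 rows; each row is the pose to reach, as a shift and turn from the pose commanded when the call began; what a row does not reach only later rows make up. A row lasts 1/8 s, in which the tool goes at most 62.5 mm and 10.7 degrees, less where a joint would pass 70% of its speed; a pose out of reach is approached as far as the arm can. A call with a gripper value outside its range is refused whole. The fingers move at their own pace and stop on an object; "grip_force" is the grip in N (left out, the last holds). Time passes only in rows, so rows that repeat a pose let the fingers close. It gives the time, the measured TCP pose, the force, the opening and the grip force at its end, in the units of the state.
- get_obs(): the state, without advancing time (a new reading comes with each control period).
- camera(name): name is "scene" or "top" or "wrist"; returns (picture, depth): 384x512x3 uint8, red, green, blue; 384x512 float32, m along the optical axis (not along the pixel's ray), 0 where there is no reading.
- get_calibration(name): a dict with "fx", "fy", "cx", "cy" (pixels), "R" (3x3) and "t" (3): a world point X has camera coordinates R X + t. Camera axes: x right, y down, z forward; pixel columns grow to the right and rows downward; lengths in m; the calibration is good to about 2 mm. A picture is of the moment at which its call begins: read the wrist's pose just before it. get_calibration takes no time and is no camera call; for the wrist camera it gives the pose at the moment of the call.
- job_done(): hands the job in; it is judged then, once.
Trained networks look in the newest picture that a camera, given by its name, has taken for a name from the list of things; names that differ only in an ending like _2 or _b are one class to them, and where a whole thing is asked for, a point or a joint stands for the part that bears it (a point fixed in the world has none). Each returns a list of dicts, best first, with "conf" (0 to 1); they miss things now and then, are a little off and sometimes report something else, mostly with a low value. They report only what shows in the picture. A call takes as long as a camera call.
- regions_of(name, camera): "mask" (384x512 bool, what is visible of it) and "rect" ([left, top, right, bottom] in pixels, round what is visible of it).
The state is a dict: "clock": time; "q": joint angles; "joint_vel": joint speeds; "joint_efforts": joint torques, N m; "position": TCP position; "orientation": TCP orientation; "contact_force": force on the tool from outside, world axes, zero at the start; "ft_torque": the same for the moment, N m; "opening": finger opening in m; "finger_force": force on a finger pad.
Only numpy, scipy, OpenCV 4.12 (cv2) and the standard library are available. Lean on these libraries where they do the work, as an engineer would, in place of code of your own. Each camera call takes 0.05 s, during which the arm holds its last target. There are 200 camera calls.

## Task

Two boring jigs stand on the counter; one holds a dark wooden mallet head, the other is empty. Get the empty jig ready for its next head: press its bronze spring plunger well down into the housing and, while keeping it down, slide the steel keeper bar over the plunger's post as far as it goes, then let go so that the keeper holds the plunger down. Do not touch the jig that holds the mallet head.

Things in the scene. Friction and masses are not known exactly. Their poses are not given: they have to be found in the camera images.
- jig: Empty boring jig, fixed: steel base 200 (x) x 150 (y) x 12 mm, origin under its centre on the counter, z up. -x half: empty wooden V cradle 52 mm high, end stop with black knob (82 mm high) at x -50, y -69. +x half: grey housing x +10 to +90, y -70 to +70, top at z 40 (edge lips 46), holding a bronze plunger bridged by a steel keeper bar. All mm in this frame.
- plunger (a joint): Empty jig's plunger depth, m: 0 up, 0.024 fully down; its spring lifts it with 4 N (up) to 9.5 N (down). Jig frame, mm: flat tread x 25 to 75, y -60 to +35, top z 67 when up, free to press at y -60 to -5; post on its end y 35 to 57, top z 84 when up. Up, the post blocks the bar; deeper than 0.014 the bar passes over it, and the released post then rests under the bar at 0.014.
- keeper (a joint): Keeper bar's slide, m, along jig +y: starts 0 to 0.006, end stop 0.034, friction 1.5 N, stays where left. A bridge over the tread, jig frame mm: x 13 to 87, z 70 to 90, legs outside the tread; y -5 to +25 at 0 (10 short of the post), y 29 to 59 at 0.034 (post covered). Push its -y face with the same finger that holds the tread down: the tread runs on below the bar.
- loaded_jig: The other jig, same build and frame, fixed; told by the dark wooden mallet head (lying cylinder 78 mm thick, 120 mm long, top 111 mm above the counter) clamped in its V cradle. Not to be touched.

How it is judged:
By the outcome, as a careful person would: the job done as asked, in the order asked, and still so for the second after the job is handed in, with the robot touching nothing.
It also fails if it takes over 29 s, if anything falls off the work surface, if the arm or the gripper's body presses on something with over 40 N, if the wrist force passes 120 N, or if a joint passes its speed limit or range.

## Working session

There is one attempt and no reset: what is moved stays moved. The work goes in short steps, Python scripts to look and compute and a tool call to move; the robot and the scene stay as the last step left them, time stands still between calls to the robot, and variables do not carry over. Pictures are saved under pics/ and viewed, at most 10 in all, crops included, and the job is handed in when it is done.

Besides the shell and the picture viewer there is one more tool, called by a JSON object that holds its "name" and its "arguments". send_rows: Moves the arm, as the interface text tells. Its arguments: {"type":"object","properties":{"plan":{"type":"array","items":{"type":"array","items":{"type":"number"}}},"grip_force":{"type":"number"}},"required":["plan"]}

```bash
mkdir -p pics; ls
cat > h.py <<'E'
import numpy as np, cv2
from bench import *
def cloud(cam, depth):
    c=get_calibration(cam); v,u=np.mgrid[:384,:512]
    P=np.stack([(u-c['cx'])/c['fx']*depth,(v-c['cy'])/c['fy']*depth,depth],-1)
    return (P-c['t'])@np.array(c['R'])
E
python3 - <<'E'
from h import *
o=get_obs(); print(o['clock'],o['position'],o['orientation'],grip_depth if not callable(grip_depth) else grip_depth())
for n in ['top','scene']:
    im,d=camera(n); np.savez(n,im=im,d=d)
    im=im[:,:,::-1].copy()
    for k in ['jig','plunger','keeper','loaded_jig']:
        for r in regions_of(k,n):
            print(n,k,round(r['conf'],2),r['rect'])
    cv2.imwrite(f'pics/{n}.png',im)
E
```

```text
pics
0.0 [0.21990284 0.55763406 0.21759562] [-2.64473945e-04  1.86772668e-01  9.82402721e-01 -8.91001670e-04] 0.0188
top jig 0.56 [122.3, 144.3, 208.7, 250.3]
top plunger 0.97 [126.2, 145.9, 200.0, 178.5]
top keeper 0.69 [135.0, 142.2, 166.8, 190.5]
top loaded_jig 0.83 [349.7, 148.6, 472.1, 268.4]
scene jig 0.86 [277.1, 121.8, 380.8, 221.3]
scene jig 0.71 [334.4, 149.4, 370.9, 187.9]
scene plunger 0.94 [314.2, 151.1, 379.9, 201.7]
scene keeper 0.8 [332.1, 148.0, 371.1, 189.4]
scene loaded_jig 0.68 [71.6, 179.0, 187.4, 308.0]
```

Run:
```python
import numpy as np,cv2
a=np.load('top.npz')['im'][:,:,::-1];b=np.load('scene.npz')['im'][:,:,::-1]
cv2.imwrite('pics/a.png',cv2.resize(a[120:290,100:500],(800,340)))
cv2.imwrite('pics/b.png',b)
```

```text
(no output)
```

View pics/a.png

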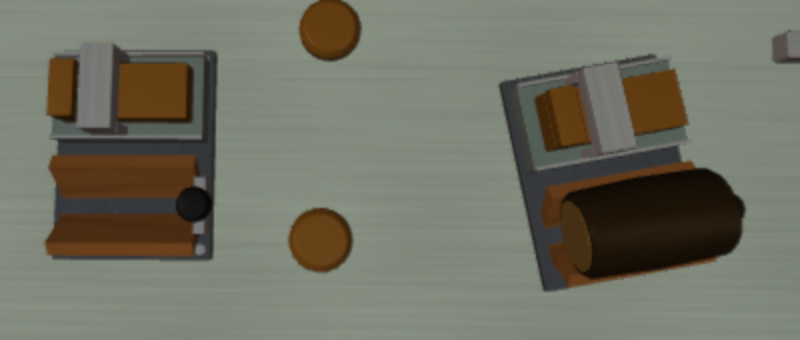

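View pics/b.png

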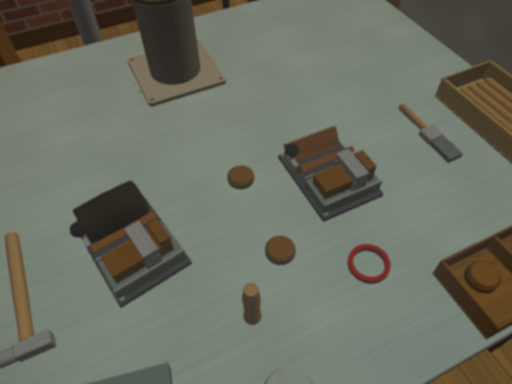

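The top view shows the empty jig on the left (crop x 45–215, y 50–260): its post is at the left (62,88), the keeper at (98,85) and the free tread at (155,90). The mallet jig is on the right, well clear. Next I'll fit the pose.

Run:
```python
from h import *
for n,box in [('top',(115,135,215,258)),('scene',(270,115,390,225))]:
    f=np.load(n+'.npz');X=cloud(n,f['d'])
    l,t,r,b=box
    P=X[t:b,l:r].reshape(-1,3);C=f['im'][t:b,l:r].reshape(-1,3).astype(int)
    print(n,'heights',np.histogram(P[:,2],bins=np.arange(-.005,.1,.005)))
    for nm,lo,hi in [('keep',.086,.094),('tread',.062,.0695),('post',.08,.0855),('base',.006,.016),('hous',.036,.05)]:
        Q=P[(P[:,2]>lo)&(P[:,2]<hi)]
        if nm in('tread','post'):
            cc=C[(P[:,2]>lo)&(P[:,2]<hi)]; Q=Q[cc[:,0]-cc[:,2]>40]
        if len(Q)<5: continue
        rc=cv2.minAreaRect((Q[:,:2]*1000).astype(np.float32))
        print(nm,len(Q),rc,Q.mean(0).round(4),np.percentile(Q,[2,98],axis=0).round(3).tolist())
f=np.load('top.npz');X=cloud('top',f['d']); print(X[200,300],X[100,100], [X[105+0,0]])
```

```text
top heights (array([2334, 1388,  182, 1396,  214,  263,  346,  328,  766,  742,  971,
        678,   39,  125,  895,  100,  183,  490,  569,  235]), array([-0.005,  0.   ,  0.005,  0.01 ,  0.015,  0.02 ,  0.025,  0.03 ,
        0.035,  0.04 ,  0.045,  0.05 ,  0.055,  0.06 ,  0.065,  0.07 ,
        0.075,  0.08 ,  0.085,  0.09 ,  0.095]))
keep 767 ((560.26611328125, 203.31443786621094), (72.94232940673828, 50.85047912597656), 0.6915960907936096) [0.5598 0.1927 0.0894] [[0.525, 0.178, 0.086], [0.596, 0.207, 0.092]]
tread 916 ((561.0262451171875, 150.0565185546875), (47.26157760620117, 60.97920227050781), 0.3032921850681305) [0.5609 0.1498 0.0665] [[0.538, 0.121, 0.064], [0.584, 0.179, 0.069]]
post 340 ((560.8404541015625, 225.17457580566406), (49.54097366333008, 21.560056686401367), 1.296045184135437) [0.5608 0.2252 0.0836] [[0.536, 0.215, 0.082], [0.585, 0.235, 0.085]]
base 1594 ((510.21575927734375, 179.00660705566406), (196.4338836669922, 150.55337524414062), 0.625966489315033) [0.4862 0.1688 0.0116] [[0.412, 0.104, 0.009], [0.594, 0.251, 0.015]]
hous 2416 ((509.089599609375, 176.67
[... 809 characters left out ...]
 0.065], [0.586, 0.181, 0.069]]
post 120 ((563.8262329101562, 226.9181671142578), (46.927764892578125, 18.526121139526367), 1.000765085220337) [0.5639 0.2266 0.0842] [[0.542, 0.218, 0.082], [0.586, 0.235, 0.085]]
base 1180 ((513.7705688476562, 182.02474975585938), (200.6780242919922, 150.62078857421875), 0.20369304716587067) [0.5347 0.1624 0.0119] [[0.427, 0.107, 0.007], [0.612, 0.253, 0.015]]
hous 1347 ((510.3338623046875, 179.2414093017578), (190.06594848632812, 141.43222045898438), 1.8081423044204712) [0.5275 0.1653 0.0432] [[0.421, 0.109, 0.037], [0.603, 0.247, 0.05]]
[ 0.50711583 -0.07407924 -0.00108107] [ 0.70576004  0.32603444 -0.00099377] [array([0.69432839, 0.52810034, 0.00080385])]
```

The two cameras agree. The jig origin is at about (0.512, 0.180) with a yaw of about 0.01, the tread centre is at x≈0.562, and the keeper's -y face is at y≈0.177. I'll close the fingers and move above the free tread with the closing line along jig y.

{"name": "send_rows", "arguments": {"plan": [[34.2, -41.1, 0, 0, 0, 0.386, 1], [34.2, -41.1, 0, 0, 0, 0.386, 1], [34.2, -41.1, 0, 0, 0, 0.386, 1], [34.2, -41.1, 0, 0, 0, 0.386, 1], [34.2, -41.1, 0, 0, 0, 0.386, 1]], "grip_force": 30}}

```text
clock: 1.12
position: [0.4169, 0.3218, 0.219]
orientation: [0.0, -0.005, 1.0, 0.0]
contact_force: [1.7, -0.9, 0.3]
opening: 0.0476
finger_force: 0.0
```

{"name": "send_rows", "arguments": {"plan": [[14.5, -17.5, 0, 0, 0, 0, 1], [14.5, -17.5, 0, 0, 0, 0, 1], [14.5, -17.5, 0, 0, 0, 0, 1], [14.5, -17.5, 0, 0, 0, 0, 1], [14.5, -17.5, -8, 0, 0, 0, 1]]}}

```text
clock: 1.75
position: [0.5671, 0.1462, 0.1616]
orientation: [0.006, -0.003, 1.0, 0.001]
contact_force: [-0.1, 0.7, -1.0]
opening: 0.0012
finger_force: 0.0
```

{"name": "send_rows", "arguments": {"plan": [[0, 0, -3, 0, 0, 0, 1], [0, 0, -3, 0, 0, 0, 1], [0, 0, -3, 0, 0, 0, 1]]}}

```text
clock: 2.12
position: [0.5618, 0.1487, 0.128]
orientation: [0.001, -0.005, 1.0, 0.0]
contact_force: [-0.3, 0.6, -0.1]
opening: 0.0008
finger_force: 0.0
```

Run:
```python
from h import *
o=get_obs(); print(o['clock'],o['position'],o['orientation'],o['contact_force'],o['opening'])
c=get_calibration('wrist');im,d=camera('wrist'); np.savez('wrist',im=im,d=d)
cv2.imwrite('pics/w.png',im[:,:,::-1])
X=cloud('wrist',d)
for k in ['plunger','keeper']:
    for r in regions_of(k,'wrist'):
        Q=X[r['mask']]; Q=Q[np.isfinite(Q).all(1)]
        lo,hi=(.06,.07) if k=='plunger' else (.087,.094)
        T=Q[(Q[:,2]>lo)&(Q[:,2]<hi)]
        print(k,r['conf'],r['rect'],len(T),np.percentile(T,[1,50,99],axis=0).round(4).tolist() if len(T) else np.percentile(Q[:,2],[5,50,95]))
im,d=camera('top'); cv2.imwrite('pics/t2.png',cv2.resize(im[100:260,90:290,::-1],(800,640))[:600])
```

```text
2.125 [0.56178176 0.14865814 0.12800456] [ 1.07459739e-03 -5.21819927e-03  9.99985794e-01  1.64109323e-04] [-0.27944007  0.57995703 -0.05514112] 0.0008351462417075046
plunger 0.94 [220.4, 162.9, 368.4, 227.8] 3460 [[0.5364, 0.1212, 0.0614], [0.5552, 0.151, 0.0673], [0.5814, 0.2201, 0.0689]]
keeper 0.59 [288.9, 152.5, 337.2, 223.8] 2545 [[0.5247, 0.1791, 0.0882], [0.5481, 0.1933, 0.0901], [0.5741, 0.2081, 0.0916]]
```

View pics/w.png

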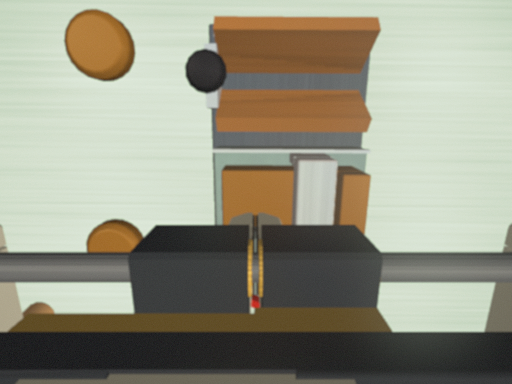

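The wrist view shows the closed fingertips at (255,240) over the tread, the keeper bar at (315,190), and black finger blocks spanning columns 132–377. I need the height and width of those blocks relative to the TCP, because the keeper stands about 45 mm above the pressed tread.

Run:
```python
from h import *
f=np.load('wrist.npz');d=f['d'];X=cloud('wrist',d)
p=np.array([.5618,.1487,.128])
for v in [215,222,232,245,260,280,300,320]:
    print(v,[(u,*(1000*(X[v,u]-p)).round().astype(int)) for u in [136,160,200,225,235,245,255,265,275,285,300,340,370] if d[v,u]>0 and X[v,u,2]>.1])
```

```text
215 [(245, np.int64(-9), np.int64(-6), np.int64(4)), (255, np.int64(-8), np.int64(0), np.int64(1)), (265, np.int64(-10), np.int64(6), np.int64(5))]
222 [(235, np.int64(-10), np.int64(-11), np.int64(17)), (245, np.int64(-9), np.int64(-6), np.int64(16)), (255, np.int64(-8), np.int64(0), np.int64(13)), (265, np.int64(-9), np.int64(6), np.int64(16)), (275, np.int64(-9), np.int64(11), np.int64(16))]
232 [(160, np.int64(-36), np.int64(-26), np.int64(95)), (200, np.int64(-36), np.int64(-15), np.int64(95)), (225, np.int64(-36), np.int64(-8), np.int64(95)), (235, np.int64(-36), np.int64(-6), np.int64(95)), (245, np.int64(-36), np.int64(-3), np.int64(95)), (255, np.int64(-7), np.int64(0), np.int64(26)), (265, np.int64(-36), np.int64(3), np.int64(94)), (275, np.int64(-37), np.int64(5), np.int64(95)), (285, np.int64(-37), np.int64(8), np.int64(96)), (300, np.int64(-37), np.int64(12), np.int64(95)), (340, np.int64(-37), np.int64(23), np.int64(95))]
245 [(136, np.int64(-36), np.int64(-29), np.int64(103)), (160, np.int64(-36), np.int64(-23), np.int64(103)), (200, np.int64(-36), np.int64(-14), np.in
[... 2432 characters left out ...]
5), np.int64(27), np.int64(107))]
320 [(136, np.int64(-22), np.int64(-27), np.int64(111)), (160, np.int64(-22), np.int64(-21), np.int64(112)), (200, np.int64(-23), np.int64(-12), np.int64(112)), (225, np.int64(-23), np.int64(-7), np.int64(113)), (235, np.int64(-22), np.int64(-5), np.int64(112)), (245, np.int64(-23), np.int64(-2), np.int64(113)), (255, np.int64(-23), np.int64(0), np.int64(113)), (265, np.int64(-23), np.int64(2), np.int64(112)), (275, np.int64(-23), np.int64(4), np.int64(112)), (285, np.int64(-23), np.int64(7), np.int64(112)), (300, np.int64(-23), np.int64(10), np.int64(113)), (340, np.int64(-23), np.int64(19), np.int64(112)), (370, np.int64(-23), np.int64(26), np.int64(112))]
```

View pics/t2.png

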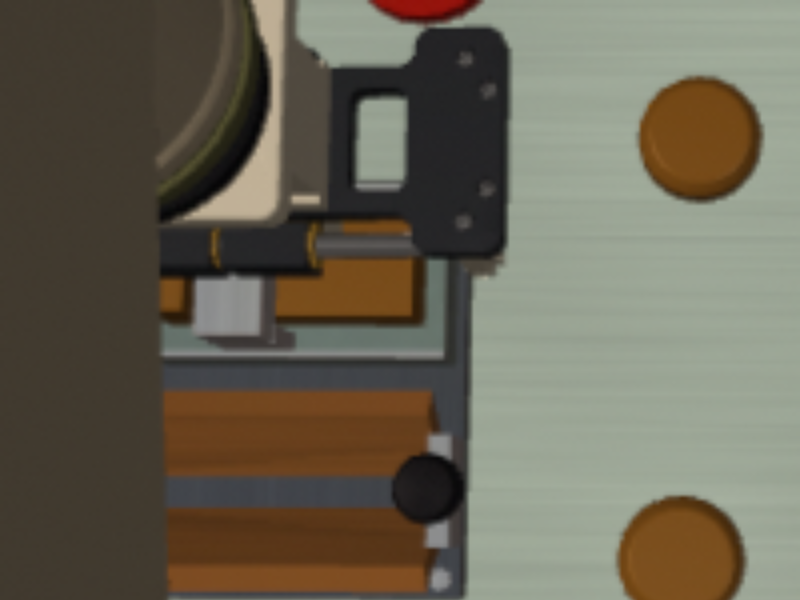

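The blocks sit at least 95 mm above the TCP, so they clear the bar. The keeper face is at y≈0.178, about 12 mm ahead of the finger. I'll press down now.

{"name": "send_rows", "arguments": {"plan": [[0, 0, -4, 0, 0, 0, 1], [0, 0, -6, 0, 0, 0, 1], [0, 0, -7, 0, 0, 0, 1], [0, 0, -7.5, 0, 0, 0, 1], [0, 0, -7.5, 0, 0, 0, 1]]}}

```text
clock: 2.95
position: [0.5605, 0.1483, 0.0519]
orientation: [-0.001, -0.005, 1.0, -0.0]
contact_force: [-6.2, -1.9, 7.6]
opening: 0.0006
finger_force: 3.7
```

{"name": "send_rows", "arguments": {"plan": [[0, 0, -0.6, 0, 0, 0, 1], [0, 0, -0.6, 0, 0, 0, 1], [0, 0, -0.6, 0, 0, 0, 1]]}}

```text
clock: 3.32
position: [0.5612, 0.1485, 0.0468]
orientation: [0.0, -0.005, 1.0, 0.0]
contact_force: [-4.6, -0.6, 7.8]
opening: 0.0003
finger_force: 4.3
```

{"name": "send_rows", "arguments": {"plan": [[0, 0.5, -0.1, 0, 0, 0, 1], [0, 1.0, -0.1, 0, 0, 0, 1], [0, 1.5, -0.1, 0, 0, 0, 1], [0, 2.0, -0.1, 0, 0, 0, 1], [0, 2.5, -0.1, 0, 0, 0, 1]]}}

```text
clock: 3.95
position: [0.5628, 0.1723, 0.0466]
orientation: [0.002, -0.005, 1.0, -0.001]
contact_force: [-0.9, -7.3, 9.5]
opening: 0.0003
finger_force: 5.2
```

{"name": "send_rows", "arguments": {"plan": [[0, 0.5, 0, 0, 0, 0, 1], [0, 1.0, 0, 0, 0, 0, 1], [0, 1.5, 0, 0, 0, 0, 1], [0, 1.8, 0, 0, 0, 0, 1], [0, 1.8, 0, 0, 0, 0, 1]]}}

```text
clock: 4.58
position: [0.5627, 0.1907, 0.0466]
orientation: [0.002, -0.005, 1.0, -0.001]
contact_force: [-1.0, -4.8, 9.0]
opening: 0.0008
finger_force: 4.7
```

{"name": "send_rows", "arguments": {"plan": [[0, 0.2, 0, 0, 0, 0, 1], [0, 0.4, 0, 0, 0, 0, 1], [0, 0.4, 0, 0, 0, 0, 1]]}}

```text
clock: 4.95
position: [0.5627, 0.1929, 0.0466]
orientation: [0.001, -0.005, 1.0, -0.002]
contact_force: [-2.6, -14.7, 11.2]
opening: 0.0008
finger_force: 9.3
```

{"name": "send_rows", "arguments": {"plan": [[0, 0.2, 0, 0, 0, 0, 1], [0, 0.4, 0, 0, 0, 0, 1], [0, 0.4, 0, 0, 0, 0, 1]]}}

```text
clock: 5.32
position: [0.5627, 0.1932, 0.0467]
orientation: [0.001, -0.004, 1.0, -0.004]
contact_force: [-4.4, -30.8, 16.4]
opening: 0.0007
finger_force: 17.7
```

Run:
```python
from h import *
o=get_obs(); print(o['clock'],o['position'],o['contact_force'])
for n in ['wrist','scene']:
    im,d=camera(n);X=cloud(n,d)
    if n=='scene': cv2.imwrite('pics/s3.png',cv2.resize(im[100:240,250:430,::-1],(720,560)))
    for r in regions_of('keeper',n):
        Q=X[r['mask']];T=Q[(Q[:,2]>.086)&(Q[:,2]<.094)]
        if len(T)>10: print(n,r['conf'],len(T),np.percentile(T,[1,50,99],axis=0).round(4).tolist())
```

```text
5.325 [0.56269488 0.19324881 0.0466828 ] [ -4.39022938 -30.78014285  16.3501803 ]
wrist 0.8 2825 [[0.5236, 0.2093, 0.0866], [0.533, 0.2236, 0.0895], [0.5434, 0.2383, 0.0909]]
scene 0.68 196 [[0.5685, 0.2107, 0.0864], [0.585, 0.2256, 0.0903], [0.5997, 0.2412, 0.0928]]
```

View pics/s3.png

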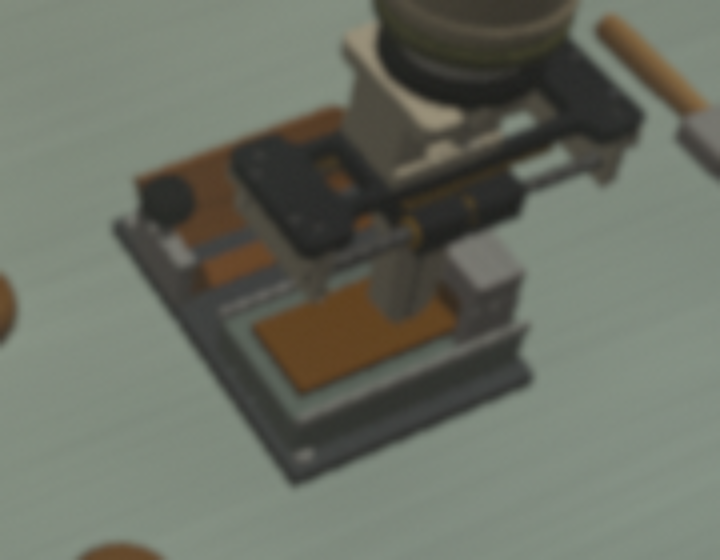

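The keeper is against its end stop: motion stalled at 31 N and its face is at y≈0.209. The picture shows the bar over the post end at (480,280) and the finger holding the tread down. I'll back the finger off the bar first, then lift.

{"name": "send_rows", "arguments": {"plan": [[0, -0.5, 0, 0, 0, 0, 1], [0, -1.0, 0, 0, 0, 0, 1], [0, -1.5, 0, 0, 0, 0, 1], [0, -1.5, 0, 0, 0, 0, 1]]}}

```text
clock: 6.02
position: [0.5633, 0.1854, 0.0472]
orientation: [0.002, -0.005, 1.0, 0.001]
contact_force: [0.5, 2.6, 8.8]
opening: 0.0005
finger_force: 4.3
```

{"name": "send_rows", "arguments": {"plan": [[0, 0, 0.6, 0, 0, 0, 1], [0, 0, 1.5, 0, 0, 0, 1], [0, 0, 4, 0, 0, 0, 1], [0, 0, 9, 0, 0, 0, 1], [0, 0, 13, 0, 0, 0, 1]]}}

```text
clock: 6.65
position: [0.5609, 0.1843, 0.1764]
orientation: [0.0, -0.005, 1.0, -0.0]
contact_force: [0.9, 0.5, 0.4]
opening: 0.0008
finger_force: 0.0
```

{"name": "send_rows", "arguments": {"plan": [[0, -6, 3, 0, 0, 0, 1], [0, -12, 4, 0, 0, 0, 1], [0, -12, 4, 0, 0, 0, 1], [0, -12, 4, 0, 0, 0, 1]]}}

```text
clock: 7.15
position: [0.5607, 0.0644, 0.2142]
orientation: [-0.0, -0.004, 1.0, 0.0]
contact_force: [-0.2, 0.1, -0.0]
opening: 0.0006
finger_force: 0.0
```

Run:
```python
from h import *
o=get_obs(); print(o['clock'],o['position'],o['contact_force'])
for n in ['top','scene']:
    im,d=camera(n);X=cloud(n,d)
    if n=='scene': cv2.imwrite('pics/s4.png',cv2.resize(im[100:240,250:430,::-1],(720,560)))
    for k,lo,hi in [('keeper',.086,.094),('plunger',.03,.075)]:
      for r in regions_of(k,n):
        Q=X[r['mask']];T=Q[(Q[:,2]>lo)&(Q[:,2]<hi)]
        if len(T)>10: print(n,k,r['conf'],len(T),np.percentile(T,[1,50,99],axis=0).round(4).tolist())
```

```text
7.15 [0.56068543 0.06435559 0.21419001] [-0.16601975  0.13155559 -0.04243894]
scene keeper 0.64 421 [[0.5267, 0.2111, 0.0863], [0.5645, 0.224, 0.0902], [0.5991, 0.2397, 0.093]]
scene plunger 0.85 1138 [[0.5374, 0.1222, 0.0396], [0.5668, 0.1686, 0.0531], [0.5885, 0.2186, 0.0605]]
```

View pics/s4.png

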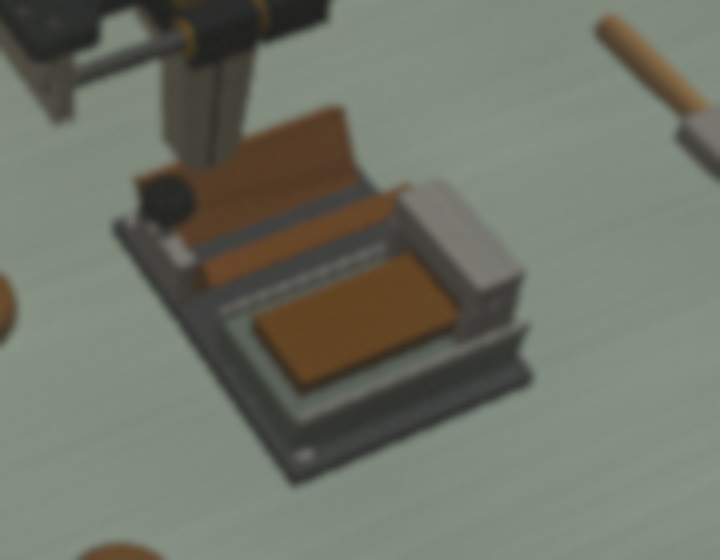

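The bar at (460,230) covers the post. The tread is at z≈0.053, which is 0.014 down and held by the keeper, and the robot is clear.

```bash
python3 -c "from bench import *; print(job_done())"
```

```text
the job is handed in; nothing more can be done
None
```

The empty jig is ready and handed in at about 7 s: the keeper is on its end stop over the post, the plunger is held about 14 mm down, and the arm never went near the loaded jig.

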